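# Shut the sandwich press, pin it and hold it pressed

### The arm

A 7-joint arm with a two-finger parallel gripper is mounted at the origin on the work surface. World frame = base frame: x ahead of the robot, y to its left, z up, the work surface at z = 0. Lengths are in m, angles in rad, forces in N, time in s.
With the tool pointing down it reaches from about 0.425 to 0.825 m from the base axis. Payload 3.6 kg.
Tool frame: the origin (TCP) lies at the very end of the fingers, on their centre line; the grasp point (between the pads) lies 19 mm behind it; z points along the fingers, y is the line along which they close (so a half turn about z gives the same grasp; the last joint's range is limited). The gripper opens to 85 mm and grips with 20 to 120 N. Pads are 22 mm wide; open, the fingers measure 114 mm over their backs; the gripper's body (76 mm by 85 mm) begins 54 mm behind the grasp point. The pads swing forward as they close: fully open they stand 13 mm farther back than shut.
Start: joints at [1.192, 0.615, -0.013, 1.423, 0.008, 1.103, -0.04], TCP at [0.224, -0.61, 0.231] pointing down, gripper open.
Joint ranges: [-3.12, 3.12], [-0.3, 2.06], [-1.34, 1.32], [0.26, 2.42], [-1.36, 4.5], [0.01, 1.98], [-2.84, 2.84]. Speed limits (rad/s): [2.79, 2.79, 3.14, 3.14, 3.14, 3.14, 3.14].

### API

Orientations are given as a rotation vector (axis times angle).
In Python, from cell import bot gives the robot as it stands. Calls block until the motion is done:
- bot.goto(position, orientation): joint-space move of the TCP to a pose.
- bot.movel(position, max_speed=0.15, rot=None, threshold=None): straight line of the TCP; rot=None keeps the orientation; max_speed is the mean speed in m/s. With threshold (N) it stops when the force on the tool has changed by that much, and returns True; else False.
- bot.move_j(angles): joint-space move.
- bot.gripper_to(opening, f_grip=None): opening from 0.0 (shut) to 1.0 (fully open); f_grip is the grip in N (None keeps the last); returns when the fingers have stopped.
- bot.hold(seconds).
- bot.inverse_kinematics(position, orientation): joint angles nearest the present ones, or None.
- bot.sense(): the state.
- bot.grab_frame(name): name is "scene" or "top" or "wrist"; returns the picture (384x512x3 uint8, blue, green, red); there is no depth.
- bot.camera_info(name): a dict with "K" (3x3 intrinsics, pixels), "rvec" (rotation vector, rad) and "tvec" (3), from world to camera coordinates, as OpenCV has them. Camera axes: x right, y down, z forward; pixel columns grow to the right and rows downward; lengths in m; the calibration is good to about 2 mm. A picture is of the moment at which its call begins: read the wrist's pose just before it. camera_info takes no time and is no camera call; for the wrist camera it gives the pose at the moment of the call.
A pose or a line that the arm cannot do raises bot.MotionError and nothing moves.
- bot.sign_off(): hands the job in; it is judged then, once.
The state is a dict: "time": time; "joint_positions": joint angles; "joint_vel": joint speeds; "joint_efforts": joint torques, N m; "position": TCP position; "orientation": TCP orientation; "contact_force": force on the tool from outside, world axes, zero at the start; "torque": the same for the moment, N m; "opening": opening from 0.0 (shut) to 1.0 (fully open); "finger_force": force on a finger pad.
Only numpy, scipy, OpenCV 4.12 (cv2) and the standard library are available. Lean on these libraries where they do the work, as an engineer would, in place of code of your own. Each camera call takes 0.05 s, during which the arm holds its last target. There are 200 camera calls.

### The job

Swing the open lid of the sandwich press down, then take the long round-gripped lock pin from the wooden rest and push it down through the holes of both lugs until its collar bears on the lid's lug and the lid is pressed fully shut against its springs. Finish while still gripping the pin and pressing it down, so that the press stays fully shut: do not let go. Leave the short square pin and everything else on the table where it stands.

Things in the scene. Friction and masses are not known exactly. Their poses are not given: they have to be found in the camera images.
- press_lid (a joint): Angle of the sandwich press's lid, rad: 0 = fully shut (level), grows as it opens; starts 0.8 to 1.25. Stiff hinge: stays where left, about 6 N near the front edge moves it. Below 0.06 rad two sprung buffers in the base push back: full shutting takes about 9 N down on the lug, and let go it springs about 0.05 rad open (10 mm at the lug).
- press: Base of the aluminium clamshell press, fixed: 205 x 200 x 42 mm high. Origin on the table under its middle; z up, x level from the lug side to the hinge side, y along the hinge line.
- hinge (a point): Middle of the hinge line, 51 mm above the table; axes as the press base. The lid is a flat plate 200 mm wide along the hinge line, 14 mm thick, reaching from 5 to 195 mm off the hinge line; its outer face lies 9 mm above the hinge line when shut.
- lid_hole (a point): Centre of the outer (upper) mouth of the hole in the lid's lug, 220 mm from the hinge line and 6 mm to the outer side of it. The lug is a 50 x 50 mm tab, 12 mm thick, in the middle of the lid's front edge; hole right through, 15 mm wide, 2 mm chamfer. Axes turn with the lid; z is the hole's axis, out of the outer face.
- base_hole (a point): Centre of the upper mouth of the hole in the base's lug, 44 mm above the table, 220 mm from the hinge line. Lug 50 x 50 mm, 14 mm thick; hole right through, 15 mm wide, 2 mm chamfer, 30 mm free below the lug. z up. Lid shut: the lid's hole is straight above, its mouth 13 mm higher than this point. Lid resting on its buffers: holes still in line within 1 mm.
- pin_grip (a point): Middle of the lock pin's ROUND black grip (24 mm wide, 46 mm high). Under it a round steel collar 34 mm wide, 6 mm thick, its underside 29 mm below this point; under that a steel shank 12 mm thick, 40 mm long, its last 5 mm tapered. z: pin axis, up. About 0.09 kg. Starts upright in a 16 mm hole of the pin rest, collar on the rest's top.
- pin_tip (a point): Lower end of the lock pin's shank, on its axis, 69 mm below the middle of its grip.
- lock_pin: The lock pin as a whole: origin on its axis at the underside of its collar, z up.
- short_grip (a point): Middle of the head of the other pin, with a SQUARE black grip (24 mm; head 26 mm high in all, 34 mm square collar) and a shank of only 20 mm: too short for the press. It stands in the rest's other hole, 90 mm from the lock pin.
- pin_rest: Wooden pin rest, fixed, 60 x 160 mm, top 52 mm above the table; origin under its centre on the table; its two holes lie 45 mm either side of the centre along its y axis. Which pin stands in which hole varies.
- mug: Bystander: white mug, 80 mm wide and 90 mm high with a handle; origin at the centre of its underside.
- shaker: Bystander: steel shaker, 42 mm wide, 74 mm high; origin at the centre of its underside.
- juice_a: Bystander: juice bottle with an orange cap, 64 mm wide, 170 mm high; origin at the centre of its underside.
- juice_b: Bystander: juice bottle with a white cap, 64 mm wide, 170 mm high; origin at the centre of its underside.
- jar: Bystander: glass jar with a steel lid, 68 mm wide, 90 mm high; origin at the centre of its underside.
- spoon: Bystander: steel spoon, 150 mm long, lying flat; origin under its middle.
- saucer: Bystander: white saucer, 120 mm across, 18 mm high; origin at the centre of its underside.
There are look-alikes about, which are no part of the job. What is shaped like the lock_pin but blue or pink is not meant.

How it is judged:
On the way, in this order (a step that is already met when the one before it is completed fails the run):
1. the lid is swung down on to its buffers (value of joint press_lid below 0.13 rad), for 0.1 s.
2. the lock pin is through the lid's lug and into the base's hole (z of pin_tip in the frame of base_hole below -0.008 m and horizontal distance between pin_tip and base_hole below 0.006 m and value of joint press_lid below 0.13 rad), for 0.1 s.
At the end, for the whole second after the job is handed in: Lid shut within 0.02 rad; lock pin upright (within 0.15 rad) through both lugs, tip at least 20 mm below the base lug's top and within 6 mm of the hole's axis; fingers still on the pin (over 1 N), pin pressing on the lid with over 2 N (value of joint press_lid below 0.02 rad and z of pin_tip in the frame of base_hole below -0.02 m and horizontal distance between pin_tip and base_hole below 0.006 m and angle between pin_grip's own z axis and vertical below 0.15 rad and contact force between the fingers and lock_pin above 1 N and contact force between lock_pin and press_lid above 2 N); the arm keeps its last pose, push and grip.
It fails at once if the short pin is disturbed (moved over 30 mm) (distance of short_grip from where it was at the start of the episode above 0.03 m).
It fails at once if a bystander is disturbed (moved over 30 mm) (distance of any of mug, shaker, juice_a, juice_b, jar, spoon, saucer from where it was at the start of the episode above 0.03 m).
It also fails if it takes over 54 s, if anything falls off the work surface, if the arm or the gripper's body presses on something with over 40 N, if the wrist force passes 120 N, or if a joint passes its speed limit or range.

## Working session

There is one attempt and no reset: what is moved stays moved. The work goes in short steps, each a Python script; the robot and the scene stay as the last script left them, time stands still between calls to the robot, and variables do not carry over. Pictures are saved under pics/ and viewed, at most 10 in all, crops included, and the job is handed in when it is done.

```bash
ls; mkdir -p pics; python3 - <<'E'
from cell import bot
import cv2,numpy as np
for n in("scene","top"):
    im=bot.grab_frame(n); cv2.imwrite(f"pics/{n}0.png",im)
    c=bot.camera_info(n); R=cv2.Rodrigues(np.array(c["rvec"]))[0]
    print(n,np.array(c["K"]).round(1).tolist(),(-R.T@np.array(c["tvec"])).round(3),R.round(2).tolist())
s=bot.sense();print(s["time"],s["orientation"],s["position"])
E
```

```text
pics
scene [[431.1, 0.0, 258.0], [0.0, 431.1, 189.4], [0.0, 0.0, 1.0]] [ 1.397 -0.536  0.989] [[0.52, 0.85, 0.01], [0.56, -0.34, -0.75], [-0.64, 0.4, -0.66]]
top [[449.4, 0.0, 253.4], [0.0, 449.4, 190.0], [0.0, 0.0, 1.0]] [0.365 0.013 1.159] [[-0.01, -1.0, 0.0], [-0.99, 0.01, -0.15], [0.15, -0.0, -0.99]]
0.1 [-3.09081461e+00 -5.49502720e-01  6.61594036e-04] [ 0.22377658 -0.60953457  0.23022941]
```

View pics/scene0.png

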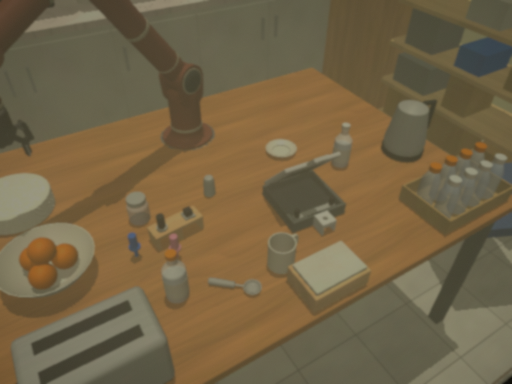

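View pics/top0.png

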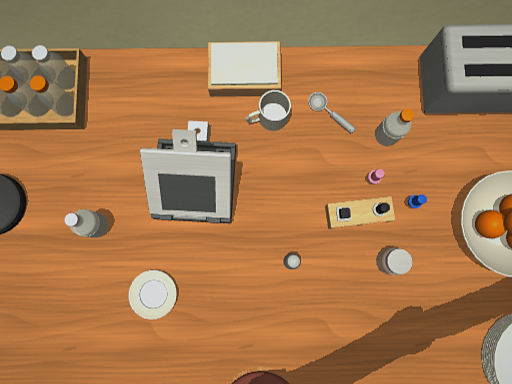

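The scene and top views show the press at top-view (190,180), hinge on the robot's side, base-lug hole at about (198,130) and lid hole at (184,141). The rest has the round pin at (381,208) and the square one at (344,213). I'll zoom in on both.

```bash
cat > h.py <<'E'
from cell import bot
import cv2,numpy as np
def cam(n):
    c=bot.camera_info(n); return np.array(c["K"],float),cv2.Rodrigues(np.array(c["rvec"],float))[0],np.array(c["tvec"],float).ravel()
def ray(c,uv):
    K,R,t=c; d=R.T@np.linalg.solve(K,[uv[0],uv[1],1.]); return -R.T@t,d/np.linalg.norm(d)
def onz(c,uv,z):
    o,d=ray(c,uv); return o+d*(z-o[2])/d[2]
def proj(c,p):
    K,R,t=c; q=K@(R@np.array(p)+t); return q[:2]/q[2]
E
python3 - <<'E'
from h import *
im=cv2.imread("pics/top0.png")
a=cv2.resize(im[115:230,130:245],None,fx=4,fy=4,interpolation=cv2.INTER_CUBIC)
b=cv2.resize(im[190:235,320:400],None,fx=4,fy=4,interpolation=cv2.INTER_CUBIC)
o=np.zeros((460,780,3),np.uint8);o[:,:460]=a;o[:180,460:780]=b;cv2.imwrite("pics/crop.png",o)
c=cam("top")
print("base hole",onz(c,(198,130),.044),"rest pin",onz(c,(381,208),.104),"sq",onz(c,(344,213),.084),"hinge ends",onz(c,(152,218),.051),onz(c,(232,221),.051))
g=cv2.cvtColor(im,cv2.COLOR_BGR2GRAY)
n,_,s,ce=cv2.connectedComponentsWithStats((g[195:230,325:398]<40).astype(np.uint8))
print([(s[i].tolist(),(ce[i]+[325,195]).round(1).tolist()) for i in range(1,n) if s[i][4]>15])
E
```

```text
base hole [0.69737003 0.15134736 0.044     ] rest pin [ 0.48427004 -0.28961019  0.104     ] sq [ 0.47544565 -0.20583313  0.084     ] hinge ends [0.471727   0.26235952 0.051     ] [0.46209406 0.06472797 0.051     ]
[([51, 8, 11, 11, 49], [379.5, 208.9]), ([14, 14, 9, 9, 19], [341.3, 214.2])]
```

View pics/crop.png

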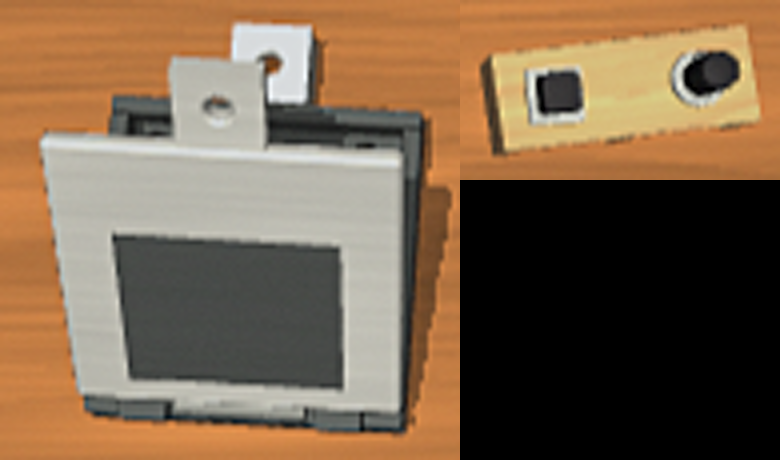

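The crop shows the base-lug hole at (197.8,131) and the lid-lug hole mouth at (184.5,141.8). The round pin's collar is left of its grip, which leans outward at (379.5,209). Next I'll solve for the lid angle and check the closing arc.

```bash
cat >> h.py <<'E'
BH=np.array([0.695,0.1515,.044]); YAW=-0.051
u=np.array([np.cos(YAW),np.sin(YAW),0]); HG=BH-.22*u; HG[2]=.051
def lidp(th,r,h): # r along lid, h to outer side
    return HG+u*(r*np.cos(th)-h*np.sin(th))+np.array([0,0,r*np.sin(th)+h*np.cos(th)])
def down(yaw): # tool x at yaw
    return np.pi*np.array([np.cos(yaw/2),np.sin(yaw/2),0])
E
python3 - <<'E'
from h import *
c=cam("top"); print("BH",onz(c,(197.75,131),.044))
for th in np.arange(.7,1.4,.1): print(round(th,2),proj(c,lidp(th,.22,.006)).round(1))
c2=cam("scene"); 
for th in (.8,1,1.2): print("scene",proj(c2,lidp(th,.195,.009)).round(0))
for th in (1.2,.9,.6,.3,.1):
  for y in (YAW,YAW+np.pi/2,YAW-np.pi/2): print(th,np.round(y,2),bot.inverse_kinematics(lidp(th,.175,.02).tolist(),down(y).tolist()))
E
```

```text
BH [0.69472655 0.15196729 0.044     ]
0.7 [188.  135.5]
0.8 [186.5 140.4]
0.9 [185.  146.3]
1.0 [183.6 153.3]
1.1 [182.2 161.3]
1.2 [180.9 170.1]
1.3 [179.8 179.7]
scene [312. 162.]
scene [307. 151.]
scene [301. 140.]
1.2 -0.05 [-0.14720676  0.47400918 -0.2870568   1.74085201  0.159609    0.94955781
 -2.11928648]
1.2 1.52 [ 0.09456043  0.53544981 -0.67147708  1.73342046  0.38470883  1.00813847
 -0.76867661]
1.2 -1.62 [ 0.3278827   0.70530826 -1.14865043  1.72699794  0.69391298  1.18010808
  2.07381385]
0.9 -0.05 [-0.17823227  0.5580871  -0.20711777  1.64194067  0.13375947  0.95545879
 -2.05394254]
0.9 1.52 [ 0.03337201  0.6054295  -0.55958187  1.63485871  0.36538116  1.00751601
 -0.69473136]
0.9 -1.62 [ 0.30867394  0.80619737 -1.14989621  1.62644547  0.77332386  1.23141466
  2.08830162]
0.6 -0.05 [-0.20531061  0.64663324 -0.13582982  1.56916924  0.10174698  0.93271685
 -1.99649828]
0.6 1.52 [-0.00978968  0.68494491 -0.47646575  1.56217386  0.35643233  0.98186781
 -0.64499731]
0.6 -1.62 [ 0.29079279  0.90782314 -1.15097149  1.55219813  0.8586353   1.25586057
  2.09356022]
0.3 -0.05 [-0.23293012  0.73260137 -0.06797215  1.52856162  0.05885319  0.88242933
 -1.94270811]
0.3 1.52 [-0.04273634  0.76391807 -0.40999356  1.52145031  0.35121386  0.92975095
 -0.61356839]
0.3 -1.62 [ 0.27828388  1.00529114 -1.15191548  1.51017878  0.94650817  1.25526231
  2.0846366 ]
0.1 -0.05 [-0.25390591  0.78599482 -0.02229033  1.52135532  0.02128483  0.83447947
 -1.90575108]
0.1 1.52 [-0.06291089  0.81267285 -0.36923683  1.51410728  0.34692951  0.88000843
 -0.60037311]
0.1 -1.62 [ 0.27392948  1.06653844 -1.15249558  1.50202109  1.00644031  1.24337229
  2.06745923]
```

```bash
python3 - <<'E'
from h import *
o=down(YAW+np.pi/2)
bot.gripper_to(0.0,40)
s=bot.sense();bot.movel([s["position"][0],s["position"][1],.36],.3)
bot.goto((lidp(1.0,.175,.07)+[0,0,.08]).tolist(),o.tolist())
bot.movel(lidp(1.0,.175,.05).tolist(),.25)
print(bot.sense()["time"],bot.sense()["contact_force"])
for th in np.arange(.9,.05,-.12):
    bot.movel(lidp(th,.175,.009+.012*np.sin(th)).tolist(),.15)
    s=bot.sense();print(round(th,2),np.round(s["position"],3),np.round(s["contact_force"],1),round(s["time"],2))
bot.movel(lidp(.05,.175,.009).tolist(),.1); print(bot.sense()["contact_force"])
p=bot.sense()["position"]; bot.movel([p[0],p[1],.22],.3)
# look at base lug from above with wrist camera
t=BH+[-.05,0,.2]
bot.goto(t.tolist(),o.tolist()); c=cam("wrist"); print("hole px",proj(c,BH+[0,0,.02]), "cam",-c[1].T@c[2])
cv2.imwrite("pics/w1.png",bot.grab_frame("wrist")); cv2.imwrite("pics/top1.png",bot.grab_frame("top"))
np.savez("w1.npz",K=c[0],R=c[1],t=c[2])
print(bot.sense()["time"])
E
```

```text
4.8583 [0.36957425 0.15864239 0.52333366]
0.9 [0.569 0.159 0.2  ] [ 0.8 -0.5 -0.2] 5.33
0.78 [0.587 0.157 0.187] [-0.3 -0.6  0.6] 5.63
0.66 [0.603 0.156 0.171] [ 0.1 -0.1 -0.4] 5.93
0.54 [0.617 0.155 0.154] [ 0.7  0.8 -0.1] 6.23
0.42 [0.629 0.155 0.135] [0.3 0.3 0.5] 6.53
0.3 [0.638 0.154 0.114] [-0.3  0.   1. ] 6.83
0.18 [0.645 0.154 0.093] [ 0.5  1.2 -0.3] 7.13
0.06 [0.649 0.154 0.071] [-0.4  0.6  0.4] 7.43
[-0.6246569   1.17093426  2.72129513]
hole px [299.5220137  163.74986674] cam [0.65034097 0.23479794 0.38583019]
8.6917
```

View pics/w1.png

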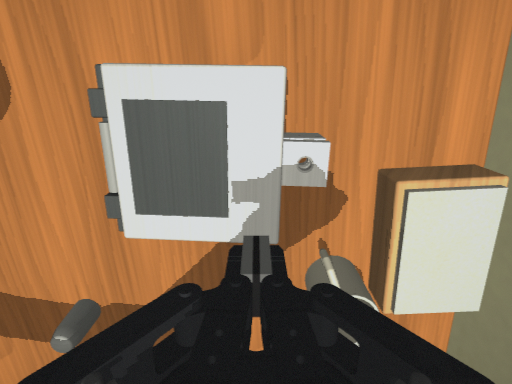

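The wrist view shows the lid down, with its lug hole at about (305,162), close to the predicted (300,164). I'll triangulate the hole using the top view.

```bash
python3 - <<'E'
from h import *
f=np.load("w1.npz");w=(f["K"],f["R"],f["t"]);c=cam("top")
im=cv2.imread("pics/top1.png");a=cv2.resize(im[105:150,170:220],None,fx=8,fy=8,interpolation=cv2.INTER_CUBIC)
b=cv2.resize(cv2.imread("pics/w1.png")[125:195,275:335],None,fx=6,fy=6,interpolation=cv2.INTER_CUBIC)
o=np.zeros((420,770,3),np.uint8);o[:360,:400]=a;o[:,405:765]=b;cv2.imwrite("pics/c2.png",o)
for z in(.057,.07,.08):print(z,onz(w,(305,162),z))
E
```

```text
0.057 [0.70216011 0.15141386 0.057     ]
0.07 [0.70011149 0.15471037 0.07      ]
0.08 [0.69853563 0.15724615 0.08      ]
```

View pics/c2.png

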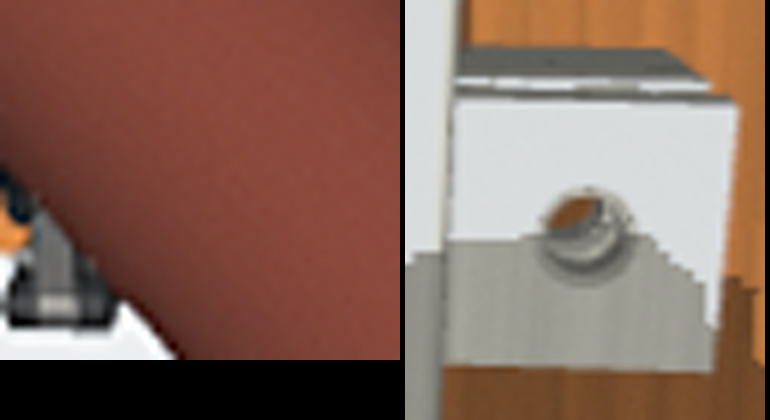

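```bash
python3 - <<'E'
from h import *
f=np.load("w1.npz");w=(f["K"],f["R"],f["t"]);print(onz(w,(305.5,164.3),.068))
o=down(1.6)
bot.gripper_to(.65)
bot.goto([.535,-.27,.24],o.tolist())
c=cam("wrist");print("pin px",proj(c,[.484,-.29,.104]))
cv2.imwrite("pics/w2.png",bot.grab_frame("wrist"));np.savez("w2.npz",K=c[0],R=c[1],t=c[2])
im=bot.grab_frame("top");cv2.imwrite("pics/top2.png",im)
W=cv2.imread("pics/w2.png")
p=np.zeros((384,790,3),np.uint8);p[:,:512]=W;p[:272,515:787]=cv2.resize(im[118:152,180:214],None,fx=8,fy=8,interpolation=cv2.INTER_CUBIC);cv2.imwrite("pics/c3.png",p)
print(bot.sense()["time"])
E
```

```text
[0.7009843  0.15158905 0.068     ]
pin px [201.33827801 196.60993032]
10.9583
```

View pics/c3.png

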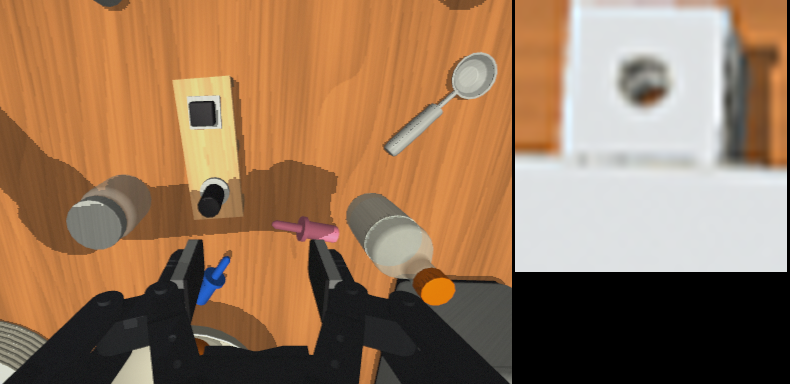

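The wrist view shows the pin's grip top at (210,208), with its rest below and the square pin at (203,112). In the top view the lid hole is at about (196.0,128.1).

```bash
python3 - <<'E'
from h import *
f=np.load("w2.npz");w=(f["K"],f["R"],f["t"]);c=cam("top")
W=cv2.cvtColor(cv2.imread("pics/w2.png"),cv2.COLOR_BGR2GRAY)
n,_,s,ce=cv2.connectedComponentsWithStats((W[170:222,190:235]<38).astype(np.uint8))
print([(s[i].tolist(),(ce[i]+[190,170]).round(1).tolist()) for i in range(1,n) if s[i][4]>30])
print("grip top w",onz(w,(210,207),.104),"sq",onz(w,(203,112),.084),"collar w",onz(w,(213.5,190),.058))
print("pin top t",onz(c,(382,207.5),.104),"jar",onz(w,(97,225),.09),"pink",onz(w,(305,230),.02), onz(w,(330,233),.06),"blue",onz(w,(210,285),.02))
f=np.load("w1.npz");w1=(f["K"],f["R"],f["t"])
for z in(.057,.063,.068,.072):print(z,onz(w1,(305.5,164.3),z),onz(c,(196,128.1),z))
E
```

```text
[([8, 14, 26, 33, 551], [211.1, 200.3])]
grip top w [ 0.49242723 -0.30089142  0.104     ] sq [ 0.48428289 -0.20976186  0.084     ] collar w [ 0.48990508 -0.29878411  0.058     ]
pin top t [ 0.48543058 -0.29203685  0.104     ] jar [ 0.36805261 -0.33170638  0.09      ] pink [ 0.60728514 -0.36522628  0.02      ] [ 0.62966853 -0.34834831  0.06      ] blue [ 0.47782899 -0.45756857  0.02      ]
0.057 [0.70273705 0.14870922 0.057     ] [0.69853826 0.15484647 0.057     ]
0.063 [0.701781   0.15028004 0.063     ] [0.69672416 0.15407446 0.063     ]
0.068 [0.7009843  0.15158905 0.068     ] [0.69521241 0.15343112 0.068     ]
0.072 [0.70034694 0.15263627 0.072     ] [0.69400302 0.15291645 0.072     ]
```

```bash
python3 - <<'E'
from h import *
bot.movel([.4915,-.299,.24],.25); bot.movel([.4915,-.299,.135],.2)
c=cam("wrist");cv2.imwrite("pics/w3.png",bot.grab_frame("wrist"));np.savez("w3.npz",K=c[0],R=c[1],t=c[2])
print("TCP px",proj(c,bot.sense()["position"]),"est pintop px",proj(c,[.4915,-.299,.104]),"collar",proj(c,[.4915,-.299,.058]),bot.sense()["time"])
E
```

```text
TCP px [253.69660207 250.52828685] est pintop px [251.02171651 224.83833109] collar [251.71448657 199.28776467] 12.0417
```

View pics/w3.png

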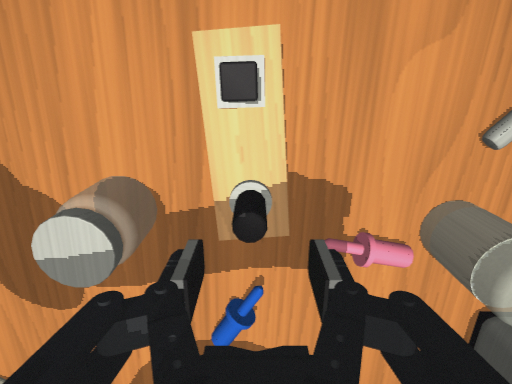

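The close view shows the grip top at (249,225), against the (251,225) I predicted, so the tool is aligned for the grasp.

```bash
python3 - <<'E'
from h import *
bot.movel([.491,-.299,.067],.12)
bot.gripper_to(0,80); s=bot.sense(); print(s["opening"],s["finger_force"],s["contact_force"],s["position"])
bot.movel([.491,-.299,.20],.2); s=bot.sense(); print(s["opening"],s["finger_force"],s["contact_force"],s["time"])
# hover beside/above lug
o=down(YAW+np.pi/2)
bot.movel([.60,-.05,.25],.3,rot=o.tolist())
bot.movel([.6985,.1525,.25],.3); bot.movel([.6985,.1525,.155],.2)
s=bot.sense();c=cam("wrist");cv2.imwrite("pics/w4.png",bot.grab_frame("wrist"));np.savez("w4.npz",K=c[0],R=c[1],t=c[2])
p=np.array(s["position"]);print(p,"tip px",proj(c,p+[0,0,-.055]),"hole px",proj(c,[.6985,.1525,.068]),s["opening"],s["time"])
E
```

```text
0.26210249639159455 78.0535876750946 [-1.61574115  0.23331849  6.4585574 ] [ 0.49122537 -0.29922756  0.06803134]
0.26318442470303627 78.24024438858032 [ 0.7714555   0.02444066 -1.57878106] 13.975
[0.69930027 0.15149304 0.15635817] tip px [253.63775076 209.96674317] hole px [252.76670592 192.99814622] 0.2618084710777359 16.575
```

View pics/w4.png

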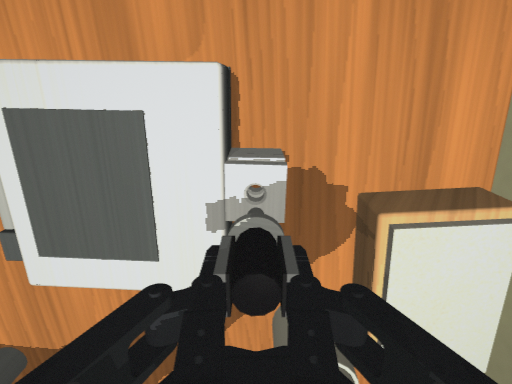

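The held pin's tip is at about (256,212) and the lid hole at about (255.5,191). One zoom will give their offset.

```bash
python3 - <<'E'
from h import *
W=cv2.imread("pics/w4.png");cv2.imwrite("pics/c4.png",cv2.resize(W[170:245,215:300],None,fx=8,fy=8,interpolation=cv2.INTER_CUBIC))
E
```

```text
(no output)
```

View pics/c4.png

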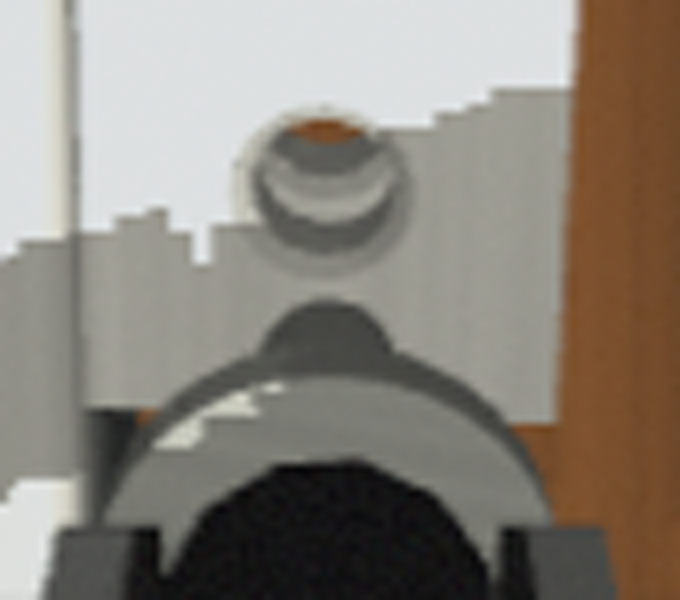

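```bash
python3 - <<'E'
from h import *
def st(m):
    s=bot.sense();print(m,np.round(s["position"],4),np.round(s["contact_force"],1),round(s["opening"],3),round(s["time"],2));return s
bot.movel([.699,.153,.145],.1);bot.hold(.3);s=st("hover")
e=np.array([.699,.153])-s["position"][:2]; g=np.array([.699,.153])+e
r=bot.movel([*g,.112],.05,threshold=10);st(("lid",r))
if not r:
    r=bot.movel([*g,.088],.04,threshold=10);st(("base",r))
cv2.imwrite("pics/w5.png",bot.grab_frame("wrist"))
E
```

```text
hover [0.6991 0.1532 0.1452] [-0.5  0.3 -0.5] 0.264 17.18
('lid', False) [0.6989 0.1528 0.1121] [-0.3  0.3 -1.8] 0.262 17.98
('base', False) [0.6988 0.1529 0.0879] [ 0.3 -0.1 -1.4] 0.263 18.73
```

```bash
python3 - <<'E'
from h import *
for z in (.082,.076,.072,.069):
    r=bot.movel([.699,.153,z],.03,threshold=30);bot.hold(.3)
    s=bot.sense();print(z,r,np.round(s["position"],4),np.round(s["contact_force"],1),round(s["opening"],3),round(s["finger_force"],1),round(s["time"],2))
    if r:break
cv2.imwrite("pics/w6.png",bot.grab_frame("wrist"))
E
```

```text
0.082 False [0.6994 0.153  0.0823] [0.7 0.6 1.5] 0.258 78.3 19.43
0.076 False [0.6992 0.153  0.0761] [ 2.3 -0.3  2.4] 0.26 78.3 20.08
0.072 False [0.6993 0.153  0.0731] [ 1.6 -0.7  5.4] 0.26 78.9 20.67
0.069 False [0.6993 0.153  0.0729] [-1.9 -3.4 16.6] 0.262 80.1 21.22
```

```bash
python3 - <<'E'
from h import *
bot.movel([.699,.153,.066],.03,threshold=40);bot.hold(.5)
s=bot.sense();print(np.round(s["position"],4),np.round(s["contact_force"],1),round(s["opening"],3),round(s["time"],2))
a=bot.grab_frame("wrist");b=bot.grab_frame("scene")
p=np.zeros((384,790,3),np.uint8);p[:,:385]=a[:,0:385];p[:,390:790]=cv2.resize(b[130:258,240:373],(400,384),interpolation=cv2.INTER_CUBIC);cv2.imwrite("pics/fin.png",p)
E
```

```text
[0.6994 0.1531 0.0727] [-5.6 -4.3 24.5] 0.259 22.02
```

View pics/fin.png

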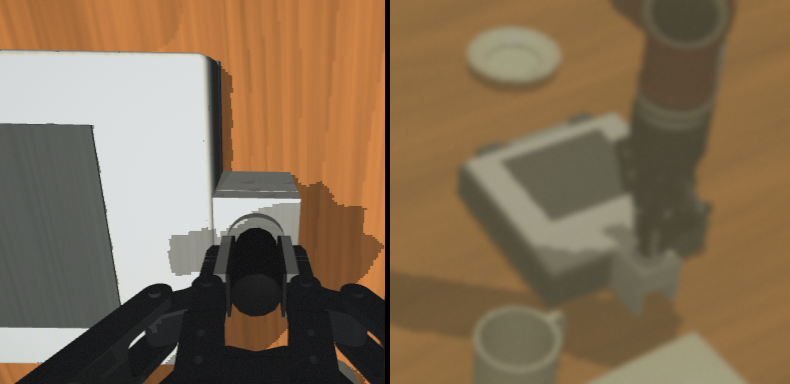

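The final view shows the collar seated flat on the lid's lug at (255,220) and the lid level and shut. The TCP height of 0.0727 m matches the 0.073 m expected at full seating, with 24 N pressing down.

```bash
python3 -c "
from cell import bot
print(bot.sign_off())"
```

```text
the job is handed in; nothing more can be done
None
```

I swung the press lid shut, pushed the lock pin through both lugs until its collar seated, and handed the job in at about 22 s with the arm still gripping the pin and pressing down with about 24 N; the judge's verdict was not shown.

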